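# Put the mixed-up sample shellfish back in their own trays

## Task

On the inspection bench the sample oyster, scallop and mussel have each been put back in the wrong tray. Move them so that each lies flat, right way up, in the middle of the tray whose tab carries a half-shell of its own kind; never have two shells in one tray at once (the bare-tabbed spare tray is free to park one in). Set every shell down gently rather than dropping it, and leave the brush, knife and bottle alone.

Things in the scene. Friction and masses are not known exactly. Their poses are not given: they have to be found in the camera images.
- oyster_mid (a point): Whole closed oyster: broad, ragged oval shell, grey-brown, 100 long x 60 wide x 38 high, flat-bottomed. The point is its centre, half-way up (19 above its underside); x runs along its length, y across its 60 width, z up. Its sides at +-y are flat and upright from 14 to 24 above its underside: grip there, across y. About 0.12 kg. (mm)
- scallop_mid (a point): Whole closed scallop: round fan-shaped shell with ribs and two little ears at its -x end, brown-grey, 76 long x 64 wide x 34 high, flat-bottomed. The point is its centre, half-way up (17 above its underside); x along its length, y across its 64 width (flat upright sides from 12 to 22 above the underside: grip there), z up. About 0.09 kg. (mm)
- mussel_mid (a point): Whole closed mussel: slender, smooth drop-shaped shell, dark grey, 92 long x 40 wide x 36 high, flat-bottomed, pointed at its -x end. The point is its centre, half-way up (18 above its underside); x along its length, y across its 40 width (flat upright sides from 13 to 23 above the underside: grip there), z up. About 0.05 kg. (mm)
- tray_oyster: The oyster tray: fixed aluminium tray, 150 x 150, floor 4 thick, lip 4 thick, its top 10 above the bench; a round pale grey pad 104 across marks the middle. A tab 90 wide at its +x side (x = 75 to 131) bears as its sign a fixed white oyster half-shell (broad ragged oval, 80 x 48, 12 high). Origin: middle of its underside, at bench height; x towards the tab, z up. (mm)
- tray_scallop: The scallop tray: fixed aluminium tray, 150 x 150, floor 4 thick, lip 4 thick, its top 10 above the bench; a round pale grey pad 104 across marks the middle. A tab 90 wide at its +x side (x = 75 to 131) bears as its sign a fixed white scallop half-shell (round ribbed fan with ears, 60 x 51, 12 high). Origin: middle of its underside, at bench height; x towards the tab, z up. (mm)
- tray_mussel: The mussel tray: fixed aluminium tray, 150 x 150, floor 4 thick, lip 4 thick, its top 10 above the bench; a round pale grey pad 104 across marks the middle. A tab 90 wide at its +x side (x = 75 to 131) bears as its sign a fixed white mussel half-shell (slender drop, 74 x 32, 12 high). Origin: middle of its underside, at bench height; x towards the tab, z up. (mm)
- tray_spare: The spare tray: fixed aluminium tray, 150 x 150, floor 4 thick, lip 4 thick, its top 10 above the bench; a round pale grey pad 104 across marks the middle. A tab 90 wide at its +x side (x = 75 to 131) is bare: no half-shell. It is empty at the start. Origin: middle of its underside, at bench height; x towards the tab, z up. (mm)
- brush: Loose scrubbing brush, white back with a bow handle, grey bristles, 170 x 45 x 70, lying on the bench; origin under its centre. Not part of the job. (mm)
- knife: Loose shucking knife with a wooden handle and a short steel blade, 168 long, 20 high, lying on the bench; origin on its underside, about its middle. Not part of the job. (mm)
- bottle: Loose white bottle with a grey cap, 64 across, 170 high, standing on the bench; origin under its centre. Not part of the job. (mm)
There are look-alikes about, which are no part of the job. Leave any green or pink look-alike of the part that bears oyster_mid alone.

How it is judged:
At the end, for the whole second after the job is handed in: The oyster, scallop and mussel each lie at rest and released, flat (within 0.15 rad) and right way up on the floor of the tray that bears a half-shell of their kind, centre within 15 mm of the tray's middle (horizontal distance between oyster_mid and tray_oyster below 0.015 m and height (world z) of oyster_mid below 0.027 m and angle between each of oyster_mid, scallop_mid, mussel_mid's own z axis and vertical below 0.15 rad and linear speed of each of oyster, scallop, mussel below 0.02 m/s and angular speed of each of oyster, scallop, mussel below 0.2 rad/s and contact force between each of oyster, scallop, mussel and the fingers below 0.1 N and horizontal distance between scallop_mid and tray_scallop below 0.015 m and height (world z) of scallop_mid below 0.025 m and horizontal distance between mussel_mid and tray_mussel below 0.015 m and height (world z) of mussel_mid below 0.026 m); the robot touches nothing.
It fails at once if the brush, knife or bottle is moved by more than 30 mm (distance of any of brush, knife, bottle from where it was at the start of the episode above 0.03 m).
It fails at once if a shell is dropped (falls free from more than about 2 cm) ((linear speed of oyster above 0.6 m/s and contact force between oyster and the fingers below 0.05 N) or (linear speed of scallop above 0.6 m/s and contact force between scallop and the fingers below 0.05 N) or (linear speed of mussel above 0.6 m/s and contact force between mussel and the fingers below 0.05 N)).
It fails at once if two shells are in one tray at once ((horizontal distance between each of oyster_mid, scallop_mid and tray_oyster below 0.065 m and height (world z) of each of oyster_mid, scallop_mid below 0.032 m) or (horizontal distance between each of scallop_mid, mussel_mid and tray_oyster below 0.065 m and height (world z) of each of scallop_mid, mussel_mid below 0.032 m) or (horizontal distance between each of oyster_mid, mussel_mid and tray_oyster below 0.065 m and height (world z) of each of oyster_mid, mussel_mid below 0.032 m) or (horizontal distance between each of oyster_mid, scallop_mid and tray_scallop below 0.065 m and height (world z) of each of oyster_mid, scallop_mid below 0.032 m) or (horizontal distance between each of scallop_mid, mussel_mid and tray_scallop below 0.065 m and height (world z) of each of scallop_mid, mussel_mid below 0.032 m) or (horizontal distance between each of oyster_mid, mussel_mid and tray_scallop below 0.065 m and height (world z) of each of oyster_mid, mussel_mid below 0.032 m) or (horizontal distance between each of oyster_mid, scallop_mid and tray_mussel below 0.065 m and height (world z) of each of oyster_mid, scallop_mid below 0.032 m) or (horizontal distance between each of scallop_mid, mussel_mid and tray_mussel below 0.065 m and height (world z) of each of scallop_mid, mussel_mid below 0.032 m) or (horizontal distance between each of oyster_mid, mussel_mid and tray_mussel below 0.065 m and height (world z) of each of oyster_mid, mussel_mid below 0.032 m) or (horizontal distance between each of oyster_mid, scallop_mid and tray_spare below 0.065 m and height (world z) of each of oyster_mid, scallop_mid below 0.032 m) or (horizontal distance between each of scallop_mid, mussel_mid and tray_spare below 0.065 m and height (world z) of each of scallop_mid, mussel_mid below 0.032 m) or (horizontal distance between each of oyster_mid, mussel_mid and tray_spare below 0.065 m and height (world z) of each of oyster_mid, mussel_mid below 0.032 m)).
It also fails if it takes over 93 s, if anything falls off the work surface, if the arm or the gripper's body presses on something with over 40 N, if the wrist force passes 120 N, or if a joint passes its speed limit or range.

## Robot

A 6-joint arm with a two-finger parallel gripper is mounted at the origin on the work surface. World frame = base frame: x ahead of the robot, y to its left, z up, the work surface at z = 0. Lengths are in m, angles in rad, forces in N, time in s.
With the tool pointing down it reaches from about 0.3 to 0.875 m from the base axis. Payload 4.2 kg.
Tool frame: the origin (TCP) lies between the finger pads; the fingertips stand 22 mm ahead of it and the grasp point (between the pads) lies 3 mm ahead of it; y points along the fingers, x is the direction in which the jaws open and shut, and the axes are right-handed (so a half turn about y gives the same grasp; the last joint's range is limited). The gripper opens to 85 mm and grips with 20 to 120 N. Pads are 22 mm wide; open, the fingers measure 114 mm over their backs; the gripper's body (76 mm by 85 mm) begins 54 mm behind the grasp point. The pads swing forward as they close: fully open they stand 13 mm farther back than shut.
Start: joints at [1.178, 0.32, 1.565, -0, 1.257, -0.02], TCP at [0.209, 0.536, 0.253] pointing down, gripper open.
Joint ranges: [-3.11, 3.11], [-0.84, 2.01], [0.21, 2.61], [-1.34, 4.49], [0.05, 2.63], [-2.56, 2.56]. Speed limits (rad/s): [2.57, 2.57, 3.14, 3.14, 3.14, 3.14].

## Interface

Orientations are given as a unit quaternion [w, x, y, z].
In Python, from rig import arm gives the robot as it stands.
- The arm moves only by the shell command python3 -m handwheel 'ROWS'. ROWS is text: rows parted by semicolons, each of 7 numbers parted by spaces: the shift along the world's x, y, z in cm, then the turn, a rotation vector about the world's x, y, z in degrees, then the gripper command: -1 is fully open, 1 is shut, values between are in proportion. A call has 1 to 8 rows; each row is the pose to reach, as a shift and turn from the pose commanded when the call began; what a row does not reach only later rows make up. A row lasts 1/10 s, in which the tool goes at most 50 mm and 8.59 degrees, less where a joint would pass 70% of its speed; a pose out of reach is approached as far as the arm can. A call with a gripper value outside its range is refused whole. The fingers move at their own pace and stop on an object; the grip force is fixed at half the most. Time passes only in rows, so rows that repeat a pose let the fingers close. It gives the time, the measured TCP pose, the force and the opening at its end, in the units of the state.
- arm.sense(): the state, without advancing time (a new reading comes with each control period).
- arm.read_camera(name): name is "scene" or "top"; returns the picture (400x640x3 uint8, blue, green, red); there is no depth.
- arm.camera_params(name): a dict with "fx", "fy", "cx", "cy" (pixels), "R" (3x3) and "t" (3): a world point X has camera coordinates R X + t. Camera axes: x right, y down, z forward; pixel columns grow to the right and rows downward; lengths in m; the calibration is good to about 2 mm. A picture is of the moment at which its call begins. camera_params takes no time and is no camera call.
- arm.hand_in(): hands the job in, once; it reports no verdict.
The state is a dict: "time_s": time; "joint_pos": joint angles; "qvel": joint speeds; "joint_efforts": joint torques, N m; "eef_pos": TCP position; "tool_rot": TCP orientation; "contact_force": force on the tool from outside, world axes, zero at the start; "ft_torque": the same for the moment, N m; "grip_width": finger opening in m.
Only numpy, scipy, OpenCV 4.12 (cv2) and the standard library are available. Lean on these libraries where they do the work, as an engineer would, in place of code of your own. Each camera call takes 0.05 s, during which the arm holds its last target. There are 200 camera calls.

## Working session

There is one attempt and no reset: what is moved stays moved. The work goes in short steps, Python scripts to look and compute and a shell command to move; the robot and the scene stay as the last step left them, time stands still between calls to the robot, and variables do not carry over. Pictures are saved under pics/ and viewed, about 12 in all and at most 16, crops included, and the job is handed in when it is done.

```bash
mkdir -p pics; ls; python3 - <<'E'
from rig import arm
import cv2,numpy as np
for n in("top","scene"):
    cv2.imwrite(f"pics/{n}0.png",arm.read_camera(n)); p=arm.camera_params(n); print(n,p)
s=arm.sense();print(s['time_s'],s['eef_pos'],s['tool_rot'],s['grip_width'])
E
```

```text
pics
top {'fx': 482.04333521383023, 'fy': 482.04333521383023, 'cx': 320.80550683672766, 'cy': 199.69760572254924, 'R': array([[-0.03010792, -0.99953061,  0.00566306],
       [-0.98192025,  0.02851721, -0.18713468],
       [ 0.18688534, -0.01119491, -0.98231794]]), 't': array([0.00901068, 0.47656619, 1.48937354])}
scene {'fx': 501.0552675314374, 'fy': 501.0552675314374, 'cx': 317.33808154425344, 'cy': 203.58635635628684, 'R': array([[ 0.85938952,  0.51125669,  0.00813905],
       [ 0.389595  , -0.64440904, -0.65799143],
       [-0.33115764,  0.56864188, -0.75298143]]), 't': array([-0.42567483, -0.1397676 ,  1.86125066])}
0.1 [0.20927879 0.5351408  0.25257724] [-0.5836915   0.58431029  0.39821098 -0.39914125] 0.08549721142223386
```

View pics/top0.png

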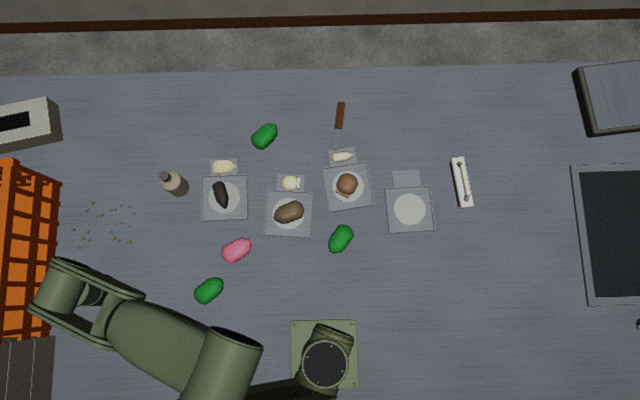

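View pics/scene0.png

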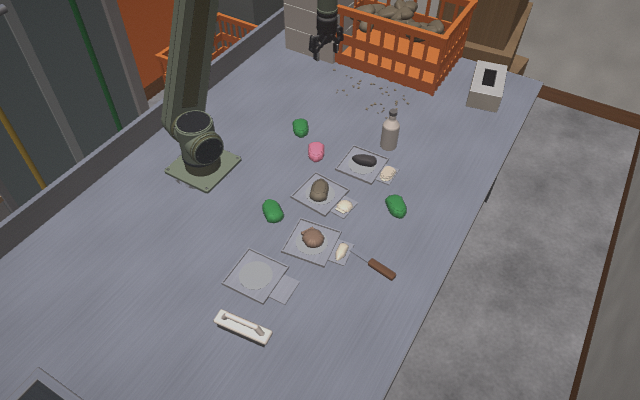

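The top view shows four trays. Tray A is at (225,198) and holds the dark mussel. Tray B at (288,214) holds the grey-brown oyster. Tray C at (347,187) holds the round scallop. The bare-tabbed spare is at (410,208). The oyster look-alikes are green at (264,136), (341,238) and (208,290) and pink at (236,250), and I'll leave those alone. Next is an enlarged crop to confirm the signs and shells.

```bash
python3 - <<'E'
import cv2
i=cv2.imread("pics/top0.png")[145:245,195:445]
cv2.imwrite("pics/crop0.png",cv2.resize(i,None,fx=3.2,fy=3.2,interpolation=cv2.INTER_CUBIC))
i=cv2.imread("pics/scene0.png")[140:310,215:415]
cv2.imwrite("pics/crop1.png",cv2.resize(i,None,fx=3.5,fy=3.5,interpolation=cv2.INTER_CUBIC))
E
```

```text
(no output)
```

View pics/crop0.png

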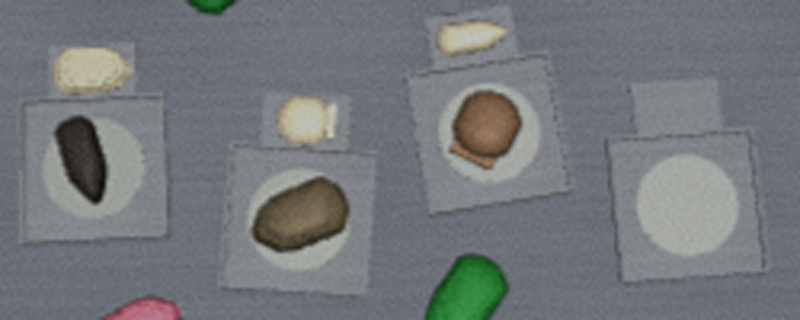

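View pics/crop1.png

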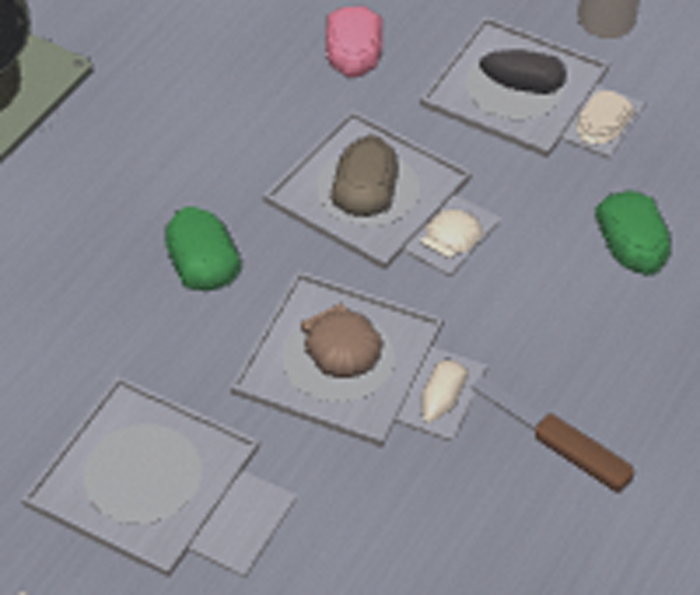

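The crops confirm the three kinds: oyster sign on tray A (holding the mussel), scallop sign on B (oyster), mussel sign on C (scallop). Shell colours match the descriptions. Plan: scallop C→spare, mussel A→C, oyster B→A, scallop spare→B.

```bash
cat > h.py <<'E'
import cv2,numpy as np
from rig import arm
from scipy.optimize import least_squares
def rays(n,px,z):
    p=arm.camera_params(n);R,t=p['R'],p['t'];C=-R.T@t
    d=np.c_[(px[:,0]-p['cx'])/p['fx'],(px[:,1]-p['cy'])/p['fy'],np.ones(len(px))]@R
    return (C+d*((z-C[2])/d[:,2])[:,None])[:,:2]
def proj(n,X):
    p=arm.camera_params(n);c=p['R']@np.array(X)+p['t']
    return p['fx']*c[0]/c[2]+p['cx'],p['fy']*c[1]/c[2]+p['cy']
def blobs(n,m,z,amin):
    out=[]
    for c in cv2.findContours(m.astype(np.uint8),cv2.RETR_EXTERNAL,cv2.CHAIN_APPROX_NONE)[0]:
        if cv2.contourArea(c)<amin: continue
        u=c[:,0].astype(float); out.append((u.mean(0),rays(n,u,z)))
    return out
E
python3 - <<'E'
import cv2
for n,pts in(("top",[(410,208),(392,222),(430,245),(305,215),(289,211),(347,183),(222,195),(400,178),(308,230)]),("scene",[(255,275),(270,290),(313,236),(365,160),(319,188),(280,240),(235,280)])):
    i=cv2.GaussianBlur(cv2.imread(f"pics/{n}0.png"),(3,3),0)
    print(n,[(p,i[p[1],p[0]].tolist()) for p in pts])
E
```

```text
top [((410, 208), [162, 167, 163]), ((392, 222), [135, 130, 128]), ((430, 245), [118, 111, 107]), ((305, 215), [136, 132, 129]), ((289, 211), [80, 103, 115]), ((347, 183), [84, 108, 139]), ((222, 195), [56, 58, 64]), ((400, 178), [138, 133, 130]), ((308, 230), [137, 133, 130])]
scene [((255, 275), [166, 164, 163]), ((270, 290), [160, 151, 151]), ((313, 236), [104, 120, 146]), ((365, 160), [80, 78, 83]), ((319, 188), [98, 113, 125]), ((280, 240), [150, 138, 136]), ((235, 280), [165, 155, 155])]
```

```bash
cat >> h.py <<'E'
def circ(P,r=.052):
    f=lambda q:np.hypot(*(P-q).T)-r
    s=least_squares(f,P.mean(0),loss='soft_l1',f_scale=.002)
    e=abs(f(s.x)); return s.x,(e<.004).mean()
HMID={'S':.021,'M':.022,'O':.023}
ROI={'top':(190,450,145,245),'scene':(215,400,145,310)}
def masks(n,im):
    i=cv2.GaussianBlur(im,(3,3),0).astype(int);b,g,r=i[...,0],i[...,1],i[...,2]
    x0,x1,y0,y1=ROI[n];roi=np.zeros(b.shape,bool);roi[y0:y1,x0:x1]=1
    k=145 if n=='top' else 150
    pad=(g>k)&(r>k)&(b>k)&(abs(r-b)<8)&(g-b>(-1 if n=='top' else -5))&roi
    sh=(g<125)&(r-b>-3)&(r-g>-8)&roi&(abs(g-r)<60)
    k=np.ones((3,3),np.uint8)
    return [cv2.morphologyEx(m.astype(np.uint8),cv2.MORPH_OPEN,k) for m in(pad,sh)]
def look(names=('top','scene')):
    for n in names:
        pad,sh=masks(n,arm.read_camera(n))
        for u,P in blobs(n,pad,.004,60): 
            c,f=circ(P);print(n,'pad',u.round(),c.round(4),'inl %.2f'%f)
        for u,P in blobs(n,sh,.021,60):
            (c,wh,a)=cv2.minAreaRect((P*1000).astype(np.float32))
            if wh[0]<wh[1]: a+=90
            m=cv2.moments((P*1e4).astype(np.float32));
            print(n,'shell',u.round(),'rect',np.round(c,1),'size',np.round(wh,1),'long axis deg %.0f'%a,'cent',np.round([m['m10']/m['m00']/10,m['m01']/m['m00']/10],1))
E
python3 -c "
from h import *
look()"
```

```text
top pad [290. 225.] [0.448  0.1043] inl 0.43
top pad [409. 209.] [ 0.4463 -0.2935] inl 1.00
top pad [225. 200.] [0.5054 0.3133] inl 0.44
top pad [353. 192.] [ 0.5322 -0.0906] inl 0.43
top shell [289. 212.] rect [442.2 100.3] size [ 63.5 104. ] long axis deg 112 cent [443.5  97.8]
top shell [221. 194.] rect [506.1 317.7] size [92.5 44.5] long axis deg 16 cent [509.4 318.2]
top shell [346. 184.] rect [529.6 -89.8] size [64.1 76.1] long axis deg 152 cent [529.7 -89.9]
scene pad [255. 275.] [ 0.4458 -0.2916] inl 0.70
scene pad [310. 247.] [ 0.525 -0.086] inl 0.49
scene pad [360. 168.] [0.5038 0.2501] inl 0.22
scene shell [382. 269.] rect [772.7 -81.9] size [35.1 99.3] long axis deg 171 cent [773.5 -82.2]
scene shell [312. 238.] rect [530.4 -88.8] size [68.8 78.1] long axis deg 151 cent [529.3 -88.9]
scene shell [319. 191.] rect [441.3 103.5] size [ 61.1 108.1] long axis deg 113 cent [442.  101.8]
scene shell [218. 163.] rect [54.2 26.8] size [22.  73.7] long axis deg 128 cent [53.1 26.8]
scene shell [364. 160.] rect [504.9 318.3] size [88.5 60.5] long axis deg 17 cent [507.6 319.6]
scene shell [388. 147.] rect [554.3 427.8] size [54.6 28. ] long axis deg 31 cent [553.1 428.8]
```

Shell sizes agree with the given ones and both views agree to about 3 mm. The covered pads fit poorly, so I'll remeasure each one once its tray is empty. The spare pad is clear at (0.446,-0.293). The scallop goes first, so I'll work out the move to it.

```bash
cat >> h.py <<'E'
from scipy.spatial.transform import Rotation as Ro
def goto(x,y,z,jaw=None):
    s=arm.sense();q=s['tool_rot'];r=Ro.from_quat(q,scalar_first=True);M=r.as_matrix()
    yaw=np.degrees(np.arctan2(M[1,0],M[0,0]));d=0 if jaw is None else (jaw-yaw+90)%180-90
    a=Ro.from_euler('z',yaw if jaw is None else jaw,degrees=True).as_matrix()[:,0]
    z3=np.array([0,0,-1.]);xs=a*np.sign(a@Ro.from_euler('z',d,degrees=True).apply(M[:,0]))
    T=np.c_[xs,np.cross(z3,xs),z3]
    print('shift cm',((np.array([x,y,z])-s['eef_pos'])*100).round(2),'rotvec deg',np.degrees((Ro.from_matrix(T)*r.inv()).as_rotvec()).round(2),
      'yaw %.1f'%yaw,'tilt z',M[:,2].round(4),'j',np.round(s['joint_pos'],2),'F',np.round(s['contact_force'],1),'w %.4f t %.1f'%(s['grip_width'],s['time_s']))
E
python3 -c "
from h import *
goto(.530,-.089,.13,62)"
```

```text
shift cm [ 32.07 -62.43 -12.28] rotvec deg [-37.56 -81.84  -5.17] yaw 68.6 tilt z [-0.9313  0.3642  0.    ] j [ 1.18  0.32  1.57  0.    1.26 -0.02] F [-0.   0.2  0.5] w 0.0851 t 0.2
```

The tool's y axis is the approach direction, so I'll fix the helper.

```bash
sed -i 's/T=np.c_\[xs,np.cross(z3,xs),z3\]/T=np.c_[xs,z3,np.cross(xs,z3)]/; s/M\[:,2\].round(4)/M[:,1].round(4)/; s/tilt z/approach/' h.py
python3 -c "
from h import *
goto(.530,-.089,.13,62)"
```

```text
shift cm [ 32.07 -62.43 -12.28] rotvec deg [ 0.05 -0.03 -6.64] yaw 68.6 approach [-4.e-04 -1.e-03 -1.e+00] j [ 1.18  0.32  1.57  0.    1.26 -0.02] F [-0.   0.2  0.5] w 0.0851 t 0.2
```

```bash
python3 -m handwheel '2 -4 0 0 0 0 -1; 4 -8 0 0 0 -1 -1; 6 -12 0 0 0 -2 -1; 8 -16 0 0 0 -3 -1; 10 -20 0 0 0 -4 -1; 12 -24 0 0 0 -5 -1; 14 -28 0 0 0 -6 -1; 16 -32 0 0 0 -6.6 -1'
python3 -m handwheel '2 -4 0 0 0 0 -1; 4 -8 0 0 0 0 -1; 6 -12 -1 0 0 0 -1; 8 -16 -3 0 0 0 -1; 10 -20 -6 0 0 0 -1; 12 -24 -9 0 0 0 -1; 14 -27 -11 0 0 0 -1; 16 -30.4 -12.3 0 0 0 -1'
python3 -m handwheel '0 0 0 0 0 0 -1; 0 0 0 0 0 0 -1; 0 0 0 0 0 0 -1'
python3 -c "
from h import *
goto(.530,-.089,.030,62)"
```

```text
time_s: 1.0
eef_pos: [0.3698, 0.2138, 0.2534]
tool_rot: [0.606, -0.606, -0.365, 0.364]
contact_force: [0.1, 0.9, 0.0]
grip_width: 0.0855
time_s: 1.8
eef_pos: [0.529, -0.0901, 0.1281]
tool_rot: [0.607, -0.605, -0.363, 0.365]
contact_force: [0.2, 0.8, -0.1]
grip_width: 0.085
time_s: 2.1
eef_pos: [0.529, -0.0877, 0.1307]
tool_rot: [0.606, -0.606, -0.365, 0.365]
contact_force: [-0.6, -0.7, -0.1]
grip_width: 0.0854
shift cm [  0.1   -0.13 -10.07] rotvec deg [-0.02 -0.01 -0.07] yaw 62.1 approach [-1.e-04  4.e-04 -1.e+00] j [-0.19  0.37  1.83  0.    0.94 -1.27] F [-0.6 -0.7 -0.1] w 0.0854 t 2.1
```

```bash
python3 -m handwheel '0 -0.1 -3 0 0 0 -1; 0 -0.1 -6 0 0 0 -1; 0 -0.1 -8 0 0 0 -1; 0 -0.1 -9 0 0 0 -1; 0 -0.1 -9.5 0 0 0 -1; 0 -0.1 -10 0 0 0 -1; 0 -0.1 -10 0 0 0 -1'
python3 -m handwheel '0 0 0 0 0 0 1; 0 0 0 0 0 0 1; 0 0 0 0 0 0 1; 0 0 0 0 0 0 1; 0 0 0 0 0 0 1; 0 0 0 0 0 0 1'
python3 -m handwheel '0 0 0 0 0 0 1; 0 0 0.5 0 0 0 1; 0 0 1 0 0 0 1; 0 0 2 0 0 0 1; 0 0 3 0 0 0 1; 0 0 4 0 0 0 1; 0 0 4 0 0 0 1'
python3 - <<'E'
from h import *
goto(.446,-.2925,.07)
i=arm.read_camera("scene")[180:320,220:400];cv2.imwrite("pics/l1.png",cv2.resize(i,None,fx=3,fy=3,interpolation=cv2.INTER_CUBIC))
E
```

```text
time_s: 2.8
eef_pos: [0.5297, -0.0893, 0.0307]
tool_rot: [-0.606, 0.606, 0.365, -0.364]
contact_force: [0.1, -0.1, 0.7]
grip_width: 0.0856
time_s: 3.4
eef_pos: [0.5301, -0.0896, 0.0316]
tool_rot: [-0.606, 0.606, 0.365, -0.364]
contact_force: [-0.8, 0.6, 5.0]
grip_width: 0.0614
time_s: 4.1
eef_pos: [0.5306, -0.0897, 0.0722]
tool_rot: [-0.605, 0.607, 0.365, -0.363]
contact_force: [1.1, 0.0, -1.9]
grip_width: 0.0618
shift cm [ -8.46 -20.28  -0.22] rotvec deg [0.04 0.21 0.  ] yaw 62.0 approach [ 3.7e-03 -6.0e-04 -1.0e+00] j [-0.19  0.44  1.89  0.    0.8  -1.27] F [ 1.1  0.  -1.9] w 0.0618 t 4.1
```

View pics/l1.png

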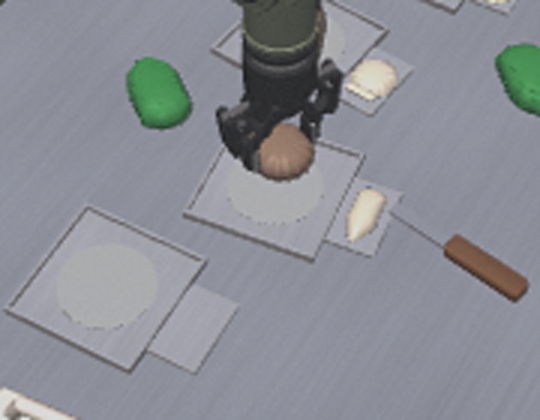

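The scallop is held, at 61.8 mm opening and clear of the tray. Carrying it to the spare tray at pixel (107,285) in the crop.

```bash
python3 -m handwheel '-0.4 -1 0 0 0 0 1; -1.2 -3 0 0 0 0 1; -2.8 -7 0 0 0 0 1; -4.4 -11 0 0 0 0 1; -6 -15 0 0 0 0 1; -7.4 -18 0 0 0 0 1; -8.2 -19.8 0 0 0 0 1; -8.4 -20.3 0 0 0 0 1'
python3 -m handwheel '0 0 -1 0 0 0 1; 0 0 -2 0 0 0 1; 0 0 -3 0 0 0 1; 0 0 -3.4 0 0 0 1; 0 0 -3.7 0 0 0 1; 0 0 -3.9 0 0 0 1; 0 0 -3.9 0 0 0 1'
python3 -m handwheel '0 0 0 0 0 0 0.4; 0 0 0 0 0 0 -0.5; 0 0 0 0 0 0 -1; 0 0 0 0 0 0 -1; 0 0 0 0 0 0 -1'
python3 -m handwheel '0 0 2 0 0 0 -1; 0 0 5 0 0 0 -1; 0 0 8 0 0 0 -1; 0 0 10 0 0 0 -1; 0 4 10 0 0 0 -1; 0 9 10 0 0 0 -1; 0 14 10 0 0 0 -1; 0 18 10 0 0 0 -1'
python3 - <<'E'
from h import *
look(("scene",'top'))
i=arm.read_camera("top")[140:250,190:470];cv2.imwrite("pics/l2.png",cv2.resize(i,None,fx=2.8,fy=2.8,interpolation=cv2.INTER_CUBIC))
E
```

```text
time_s: 4.95
eef_pos: [0.4438, -0.2945, 0.0698]
tool_rot: [0.607, -0.606, -0.363, 0.364]
contact_force: [0.3, 0.0, -0.8]
grip_width: 0.0617
time_s: 5.65
eef_pos: [0.4458, -0.2923, 0.0316]
tool_rot: [-0.606, 0.606, 0.365, -0.364]
contact_force: [0.2, 0.3, -1.5]
grip_width: 0.0617
time_s: 6.15
eef_pos: [0.4455, -0.2926, 0.0314]
tool_rot: [-0.606, 0.606, 0.364, -0.364]
contact_force: [-0.2, 0.8, -0.5]
grip_width: 0.0852
time_s: 6.95
eef_pos: [0.4448, -0.1104, 0.1314]
tool_rot: [0.606, -0.606, -0.364, 0.364]
contact_force: [0.2, -0.6, 0.1]
grip_width: 0.0856
scene pad [256. 279.] [ 0.4403 -0.2875] inl 0.47
scene pad [311. 242.] [ 0.527  -0.0929] inl 0.55
scene pad [360. 168.] [0.5034 0.2501] inl 0.24
scene shell [254. 272.] rect [ 446.3 -291.4] size [65.3 79.1] long axis deg 153 cent [ 445.8 -291.2]
scene shell [382. 269.] rect [773.6 -82.1] size [35.  97.4] long axis deg 171 cent [773.4 -82.2]
scene shell [319. 191.] rect [441.3 103.5] size [ 61.1 108.1] long axis deg 113 cent [441.8 101.8]
scene shell [364. 160.] rect [506.9 316.3] size [86.  58.6] long axis deg 31 cent [508.  319.6]
s
[... 308 characters left out ...]
4388 0.1006] inl 0.54
top pad [401. 208.] [ 0.4461 -0.2997] inl 0.43
top pad [224. 200.] [0.5047 0.3123] inl 0.49
top shell [353. 226.] rect [ 393.  -104.8] size [102.3 169.8] long axis deg 94 cent [ 397.6 -101.7]
top shell [289. 212.] rect [442.1 100.4] size [ 63.5 103.6] long axis deg 112 cent [443.7  98.1]
top shell [410. 208.] rect [ 445.8 -292.2] size [65.6 77. ] long axis deg 151 cent [ 445.5 -292. ]
top shell [221. 194.] rect [506.1 317.6] size [92.8 43.6] long axis deg 18 cent [509.3 318.1]
top shell [372. 197.] rect [ 501.9 -156.1] size [142.4 118.7] long axis deg 75 cent [ 479.6 -153.8]
top shell [341. 188.] rect [520.6 -71. ] size [ 40.1 110.2] long axis deg 158 cent [516.8 -70.1]
```

View pics/l2.png

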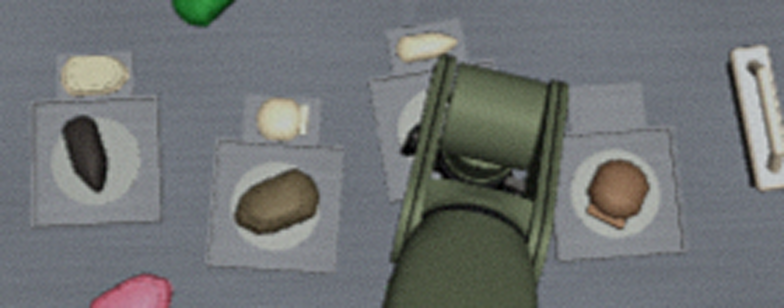

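The scallop sits within 1 mm of the spare tray's middle. Next, over the mussel at (0.506,0.318), with the long axis at about 18°, so the jaws go to 108°.

```bash
python3 -m handwheel '0.5 3 0 0 0 3 -1; 1 8 0 0 0 9 -1; 1.5 13 0 0 0 16 -1; 2 18 0 0 0 23 -1; 3 23 0 0 0 30 -1; 4 28 0 0 0 36 -1; 5 33 0 0 0 41 -1; 6 38 0 0 0 45.8 -1'
python3 -m handwheel '0 3 0 0 0 0 -1; 0.1 4.8 -1 0 0 0 -1; 0.1 4.8 -1 0 0 0 -1;  0.1 4.8 -1 0 0 0 -1'
python3 - <<'E'
from h import *
goto(.506,.318,.027,108)
look(("top","scene"))
E
```

```text
time_s: 7.9
eef_pos: [0.5057, 0.264, 0.1313]
tool_rot: [-0.415, 0.416, 0.572, -0.572]
contact_force: [2.1, -0.6, 0.1]
grip_width: 0.0856
time_s: 8.3
eef_pos: [0.5053, 0.3094, 0.1203]
tool_rot: [0.417, -0.416, -0.57, 0.572]
contact_force: [-0.1, -0.4, 1.2]
grip_width: 0.0855
shift cm [ 0.07  0.86 -9.33] rotvec deg [ 0.11 -0.11  0.19] yaw 107.8 approach [-0.0019 -0.0019 -1.    ] j [ 0.53  0.46  1.71 -0.    0.98 -1.35] F [-0.1 -0.4  1.2] w 0.0855 t 8.3
top pad [290. 225.] [0.4476 0.1044] inl 0.41
top pad [420. 214.] [ 0.45   -0.2895] inl 0.48
top pad [282. 202.] [0.4389 0.1008] inl 0.51
top pad [400. 203.] [ 0.4441 -0.2982] inl 0.44
top pad [347. 186.] [ 0.5279 -0.0946] inl 1.00
top shell [289. 212.] rect [442.2 100.3] size [ 63.5 104. ] long axis deg 112 cent [443.7  97.9]
top shell [410. 208.] rect [ 445.8 -292.1] size [65.6 77. ] long axis deg 151 cent [ 445.6 -291.8]
top shell [231. 178.] rect [561.1 282.6] size [65.2 35.1] long axis deg 29 cent [562.8 286.3]
top shell [223. 203.] rect [448.7 308. ] size [331.2 142. ] long axis deg 40 cent [494.9 319.8]
top shell [212. 157.] rect [632.6 345.9] size [58.6 26.9] long axis deg 31 cent [632.4 345.3]
scene pad [256. 279.] [ 0.4413 -0.2863] inl 0.44
scene pad [311. 242.] [ 0.5267 -0.0934] inl 0.50
scene pad [360. 168.] [0.5035 0.2501] inl 0.24
scene shell [254. 272.] rect [ 446.3 -291.4] size [65.3 79.1] long axis deg 153 cent [ 445.7 -291.1]
scene shell [382. 269.] rect [773.6 -82.1] size [35.  97.4] long axis deg 171 cent [773.6 -82.2]
scene shell [319. 191.] rect [441.3 103.5] size [ 61.1 108.1] long axis deg 113 cent [441.8 101.8]
scene shell [365. 160.] rect [508.4 317.2] size [82.6 58.6] long axis deg 31 cent [508.8 319.9]
scene shell [217. 158.] rect [38.2 46.9] size [ 22.  124.8] long axis deg 128 cent [37.3 44.9]
```

Tray C's pad, now clear, fits fully, and its middle is at (0.528,-0.0945). Gripping the mussel.

```bash
python3 -m handwheel '0.1 0.8 -3 0 0 0 -1; 0.1 0.8 -6 0 0 0 -1; 0.1 0.8 -8 0 0 0 -1; 0.1 0.8 -9 0 0 0 -1; 0.1 0.8 -9.2 0 0 0 -1; 0.1 0.8 -9.2 0 0 0 -1'
python3 -m handwheel '0 0 0 0 0 0 0; 0 0 0 0 0 0 1; 0 0 0 0 0 0 1; 0 0 0 0 0 0 1; 0 0 0 0 0 0 1; 0 0 0 0 0 0 1; 0 0 0 0 0 0 1'
python3 -c "
from h import *
goto(.528,-.0945,.07)"
```

```text
time_s: 9.0
eef_pos: [0.5071, 0.3186, 0.03]
tool_rot: [-0.417, 0.417, 0.572, -0.571]
contact_force: [0.1, -0.4, 0.4]
grip_width: 0.0856
time_s: 9.7
eef_pos: [0.5071, 0.3194, 0.0304]
tool_rot: [-0.416, 0.417, 0.572, -0.571]
contact_force: [-0.9, -0.6, 6.5]
grip_width: 0.0382
shift cm [  2.09 -41.39   3.96] rotvec deg [-0.07  0.1   0.  ] yaw 107.9 approach [ 0.0017  0.0012 -1.    ] j [ 0.54  0.57  1.78  0.    0.79 -1.34] F [-0.9 -0.6  6.5] w 0.0382 t 9.7
```

```bash
python3 -m handwheel '0 0 0.5 0 0 0 1; 0 0 1.5 0 0 0 1; 0 0 3 0 0 0 1; 0 0 5 0 0 0 1; 0 -1 6 0 0 0 1; 0 -3 6.5 0 0 0 1; 0 -6 6.5 0 0 0 1; 0 -10 6.5 0 0 0 1'
python3 -m handwheel '0.2 -4 0 0 0 0 1; 0.5 -8 0 0 0 0 1; 0.8 -12 0 0 0 0 1; 1 -16 0 0 0 0 1; 1.3 -20 0 0 0 0 1; 1.6 -24 0 0 0 0 1; 1.9 -28 0 0 0 0 1; 2.1 -30.5 0 0 0 0 1'
python3 -m handwheel '0 -0.8 0 0 0 0 1; 0 -0.8 -2 0 0 0 1; 0 -0.8 -3 0 0 0 1; 0 -0.8 -3 0 0 0 1'
python3 - <<'E'
from h import *
goto(.529,-.0935,.0305)
look(("top",))
i=arm.read_camera("scene")[170:330,220:420];cv2.imwrite("pics/l3.png",cv2.resize(i,None,fx=3,fy=3,interpolation=cv2.INTER_CUBIC))
E
```

```text
time_s: 10.5
eef_pos: [0.5059, 0.2172, 0.0941]
tool_rot: [0.416, -0.416, -0.572, 0.572]
contact_force: [0.7, 0.3, -0.6]
grip_width: 0.0381
time_s: 11.3
eef_pos: [0.5258, -0.0898, 0.0939]
tool_rot: [0.418, -0.417, -0.57, 0.571]
contact_force: [0.1, -0.9, -0.1]
grip_width: 0.0383
time_s: 11.7
eef_pos: [0.5255, -0.0936, 0.0627]
tool_rot: [0.418, -0.415, -0.571, 0.572]
contact_force: [-1.0, 0.6, -0.4]
grip_width: 0.0381
shift cm [ 0.35  0.01 -3.22] rotvec deg [-0.06 -0.28 -0.  ] yaw 107.9 approach [-0.0048  0.0011 -1.    ] j [-0.2   0.45  1.91  0.    0.79 -2.08] F [-1.   0.6 -0.4] w 0.0381 t 11.7
top pad [420. 216.] [ 0.4492 -0.2901] inl 0.55
top pad [282. 202.] [0.4388 0.1006] inl 0.54
top pad [401. 208.] [ 0.446  -0.2994] inl 0.45
top pad [224. 197.] [0.5024 0.311 ] inl 0.99
top shell [410. 208.] rect [ 445.8 -292.2] size [65.6 77. ] long axis deg 151 cent [ 445.5 -292. ]
top shell [343. 197.] rect [512.4 -27.8] size [351.6 302. ] long axis deg 89 cent [479.2 -77.5]
```

View pics/l3.png

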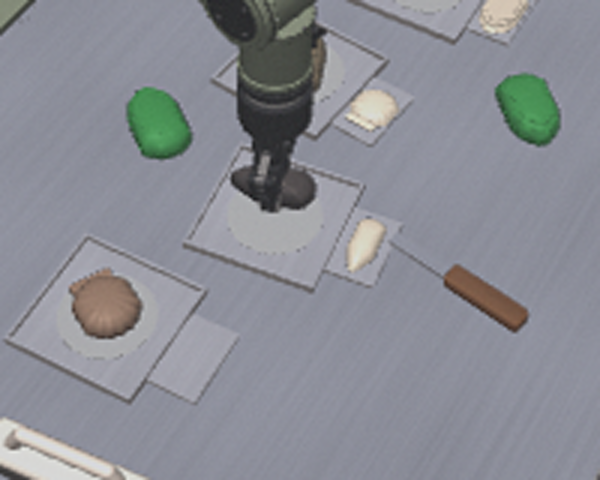

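The mussel is level in the jaws over tray C (crop pixel (275,190)). Tray A's clear pad has its middle at (0.502,0.311). Setting the mussel down.

```bash
python3 -m handwheel '0.2 0 -1 0 0 0 1; 0.2 0 -2 0 0 0 1; 0.2 0 -2.8 0 0 0 1; 0.2 0 -3.1 0 0 0 1; 0.2 0 -3.3 0 0 0 1; 0.2 0 -3.4 0 0 0 1; 0.2 0 -3.4 0 0 0 1'
python3 -m handwheel '0 0 0 0 0 0 0.5; 0 0 0 0 0 0 0; 0 0 0 0 0 0 -0.5; 0 0 0 0 0 0 -0.5; 0 0 0 0 0 0 -0.5'
python3 -m handwheel '0 0 2 0 0 0 -1; 0 0 5 0 0 0 -1; 0 0 8 0 0 0 -1; 0 0 10 0 0 0 -1; -2 3 10 0 0 -7 -1; -4 7 10 0 0 -15 -1; -6 12 10 0 0 -23 -1; -8 17 10 0 0 -31 -1'
python3 - <<'E'
from h import *
look(("scene",))
goto(.4425,.1015,.03,22)
E
```

```text
time_s: 12.5
eef_pos: [0.5297, -0.0941, 0.0306]
tool_rot: [-0.416, 0.417, 0.572, -0.571]
contact_force: [-0.3, 0.2, 0.1]
grip_width: 0.0382
time_s: 13.0
eef_pos: [0.5296, -0.0941, 0.0304]
tool_rot: [-0.416, 0.416, 0.572, -0.571]
contact_force: [0.4, 0.0, 0.4]
grip_width: 0.0642
time_s: 13.8
eef_pos: [0.4551, 0.0615, 0.1305]
tool_rot: [0.551, -0.551, -0.443, 0.443]
contact_force: [1.0, 1.1, 0.1]
grip_width: 0.0853
scene pad [256. 279.] [ 0.4411 -0.287 ] inl 0.44
scene pad [309. 248.] [ 0.5408 -0.1601] inl 0.25
scene pad [362. 164.] [0.5023 0.3132] inl 0.58
scene shell [255. 272.] rect [ 446.3 -291.4] size [65.3 79.1] long axis deg 153 cent [ 445.8 -291.2]
scene shell [382. 269.] rect [773.6 -82.1] size [35.  97.4] long axis deg 171 cent [773.4 -82.2]
scene shell [312. 238.] rect [528.3 -92.6] size [91.1 53.3] long axis deg 19 cent [530.6 -91.6]
scene shell [317. 190.] rect [440.1 102. ] size [ 73.2 105.7] long axis deg 131 cent [439.7 102. ]
scene shell [217. 158.] rect [36.5 49.1] size [ 21.9 130.5] long axis deg 128 cent [36.  45.9]
shift cm [ -0.96   3.55 -10.02] rotvec deg [ -0.28  -0.09 -55.34] yaw 77.3 approach [-0.0035  0.0034 -1.    ] j [ 0.12  0.26  2.    0.    0.88 -1.24] F [-3.4  2.5 -0.1] w 0.0849 t 13.8
```

Mussel is at (0.528,-0.093), about 2 mm off tray C's middle. Now the oyster at (0.442,0.1015), jaws at 22°.

```bash
python3 -m handwheel '0 1 0 0 0 -8 -1; 0 2 0 0 0 -16 -1; 0 3 0 0 0 -24 -1; 0 4 0 0 0 -32 -1; -0.5 4 0 0 0 -40 -1; -1 4 0 0 0 -48 -1; -1.2 4 0 0 0 -55 -1; -1.2 4 0 0 0 -55 -1'
python3 -m handwheel '0 0 -3 0 0 0 -1; 0 0 -4 0 0 0 -1; 0 0 -4 0 0 0 -1'
python3 - <<'E'
from h import *
goto(.4425,.1015,.029,22)
look(("top",))
E
```

```text
time_s: 14.65
eef_pos: [0.4438, 0.1002, 0.1304]
tool_rot: [-0.693, 0.693, 0.141, -0.141]
contact_force: [-0.1, -0.2, -0.2]
grip_width: 0.0853
time_s: 14.95
eef_pos: [0.4431, 0.1, 0.0891]
tool_rot: [0.693, -0.693, -0.139, 0.142]
contact_force: [0.5, 0.6, -0.2]
grip_width: 0.0855
shift cm [-0.06  0.15 -6.01] rotvec deg [ 0.04 -0.22 -0.98] yaw 23.0 approach [-3.8e-03 -8.0e-04 -1.0e+00] j [ 0.2   0.32  2.06 -0.    0.77 -0.2 ] F [ 0.5  0.6 -0.2] w 0.0855 t 14.9
top pad [421. 213.] [ 0.4501 -0.2894] inl 0.51
top pad [401. 208.] [ 0.446  -0.2996] inl 0.42
top pad [224. 197.] [0.5022 0.311 ] inl 0.93
top pad [341. 191.] [ 0.5297 -0.0985] inl 0.60
top pad [358. 184.] [ 0.5413 -0.1707] inl 0.29
top shell [410. 208.] rect [ 445.8 -292.1] size [65.6 77. ] long axis deg 151 cent [ 445.6 -291.7]
top shell [347. 184.] rect [529.4 -94.2] size [90.2 43. ] long axis deg 18 cent [532.4 -93.4]
top shell [284. 209.] rect [454.2 118.4] size [260.1 167.3] long axis deg 9 cent [431.9 113. ]
```

```bash
python3 -m handwheel '-0.1 0.1 -2 0 0 -1 -1; -0.1 0.1 -4 0 0 -1 -1; -0.1 0.1 -5 0 0 -1 -1; -0.1 0.1 -5.6 0 0 -1 -1; -0.1 0.1 -6 0 0 -1 -1; -0.1 0.1 -6 0 0 -1 -1'
python3 -m handwheel '0 0 0 0 0 0 1; 0 0 0 0 0 0 1; 0 0 0 0 0 0 1; 0 0 0 0 0 0 1; 0 0 0 0 0 0 1; 0 0 0 0 0 0 1'
python3 -m handwheel '0 0 0.5 0 0 0 1; 0 0 1.5 0 0 0 1; 0 0 3 0 0 0 1; 0 0 5 0 0 0 1; 0 1 5.5 0 0 0 1; 1 4 5.5 0 0 0 1; 2 8 5.5 0 0 0 1; 3 12 5.5 0 0 0 1'
python3 -m handwheel '1 3 0 0 0 0 1; 2 6 0 0 0 0 1; 3 8 0 0 0 0 1; 3 8.5 0 0 0 0 1; 3 8.9 0 0 0 0 1; 3 8.9 0 0 0 0 1'
python3 - <<'E'
from h import *
goto(.5023,.311,.03)
look(("top",))
i=arm.read_camera("scene")[110:270,250:450];cv2.imwrite("pics/l4.png",cv2.resize(i,None,fx=3,fy=3,interpolation=cv2.INTER_CUBIC))
E
```

```text
time_s: 15.6
eef_pos: [0.4434, 0.1013, 0.0305]
tool_rot: [0.694, -0.694, -0.134, 0.134]
contact_force: [-0.4, -0.2, 0.0]
grip_width: 0.0852
time_s: 16.2
eef_pos: [0.4433, 0.1013, 0.0313]
tool_rot: [-0.694, 0.694, 0.135, -0.134]
contact_force: [-0.9, -0.6, 5.3]
grip_width: 0.0584
time_s: 17.0
eef_pos: [0.4732, 0.223, 0.0855]
tool_rot: [0.694, -0.694, -0.134, 0.134]
contact_force: [-0.2, -0.7, -0.5]
grip_width: 0.0585
time_s: 17.6
eef_pos: [0.5022, 0.31, 0.085]
tool_rot: [-0.694, 0.694, 0.134, -0.135]
contact_force: [0.5, -0.6, -2.0]
grip_width: 0.0581
shift cm [ 0.01  0.1  -5.5 ] rotvec deg [ 0.05 -0.07 -0.  ] yaw 21.9 approach [-1.2e-03 -8.0e-04 -1.0e+00] j [ 0.53  0.49  1.75 -0.    0.9   0.15] F [ 0.5 -0.6 -2. ] w 0.0581 t 17.6
top pad [420. 214.] [ 0.4483 -0.2896] inl 0.59
top pad [288. 213.] [0.4435 0.1029] inl 1.00
top pad [400. 203.] [ 0.4444 -0.2982] inl 0.48
top pad [340. 191.] [ 0.5297 -0.0984] inl 0.57
top pad [358. 185.] [ 0.5399 -0.1707] inl 0.27
top shell [410. 208.] rect [ 445.8 -292.1] size [65.6 77. ] long axis deg 151 cent [ 445.4 -291.8]
top shell [347. 184.] rect [529.4 -94.2] size [90.2 43. ] long axis deg 18 cent [532.5 -93.4]
top shell [220. 202.] rect [469.5 336.8] size [284.2 172.5] long axis deg 25 cent [484.9 312.5]
```

View pics/l4.png

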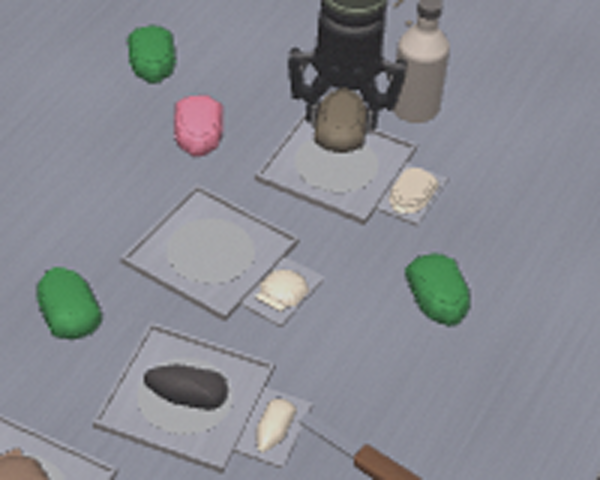

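The oyster is held level above tray A (crop pixel (340,125)), and the bottle is clear. Tray B's middle is at (0.4435,0.103). Lowering.

```bash
python3 -m handwheel '0 0.1 -2 0 0 0 1; 0 0.1 -4 0 0 0 1; 0 0.1 -4.7 0 0 0 1; 0 0.1 -5.1 0 0 0 1; 0 0.1 -5.3 0 0 0 1; 0 0.1 -5.4 0 0 0 1; 0 0.1 -5.4 0 0 0 1'
python3 -m handwheel '0 0 0 0 0 0 0.4; 0 0 0 0 0 0 -0.5; 0 0 0 0 0 0 -1; 0 0 0 0 0 0 -1; 0 0 0 0 0 0 -1'
python3 -m handwheel '0 0 2 0 0 0 -1; 0 0 5 0 0 0 -1; 0 0 8 0 0 0 -1; 0 0 10 0 0 0 -1; 0 -4 10 0 0 5 -1; 0 -9 10 0 0 13 -1; 0 -14 10 0 0 21 -1; 0 -19 10 0 0 29 -1'
python3 -m handwheel '0 -5 0 0 0 8 -1; -1 -10 0 0 0 11 -1; -2 -15 0 0 0 11 -1; -3 -20 0 0 0 11 -1; -4 -25 0 0 0 11 -1; -5 -30 0 0 0 11 -1; -5.6 -35 0 0 0 11 -1; -5.6 -40 0 0 0 11 -1'
python3 -m handwheel '0 -1.3 -3 0 0 0 -1; 0 -1.3 -5 0 0 0 -1; 0 -1.3 -5 0 0 0 -1; 0 -1.3 -5 0 0 0 -1'
python3 - <<'E'
from h import *
goto(.446,-.2918,.029,62)
look()
E
```

```text
time_s: 18.4
eef_pos: [0.5035, 0.3114, 0.0319]
tool_rot: [0.694, -0.694, -0.135, 0.134]
contact_force: [0.6, 0.5, -0.9]
grip_width: 0.0586
time_s: 18.9
eef_pos: [0.5033, 0.3113, 0.0316]
tool_rot: [0.694, -0.694, -0.134, 0.134]
contact_force: [0.3, 0.6, -0.3]
grip_width: 0.0854
time_s: 19.7
eef_pos: [0.503, 0.1246, 0.1316]
tool_rot: [-0.639, 0.639, 0.303, -0.303]
contact_force: [0.9, -0.4, 0.4]
grip_width: 0.0854
time_s: 20.5
eef_pos: [0.4463, -0.267, 0.1316]
tool_rot: [0.608, -0.608, -0.361, 0.36]
contact_force: [1.1, 0.5, 0.3]
grip_width: 0.0854
time_s: 20.9
eef_pos: [0.4475, -0.2781, 0.0815]
tool_rot: [0.608, -0.608, -0.361, 0.361]
contact_force: [0.5, -0.5, 0.2]
grip_width: 0.0855
shift cm [-0.15 -1.37 -5.25] rotvec deg [-0.02 -0.01  0.67] yaw 61.3 approach [-3.e-04  3.e-04 -1.e+00] j [-0.58  0.42  1.91  0.    0.82 -1.65] F [ 0.5 -0.5  0.2] w 0.0855 t 20.9
top pad [227. 207.] [0.508  0.3132] inl 0.45
top pad [288. 213.] [0.4432 0.1027] inl 1.00
top pad [340. 191.] [ 0.5296 -0.0981] inl 0.60
top pad [358. 184.] [ 0.5411 -0.1707] inl 0.29
top shell [360. 230.] rect [ 375.  -122.1] s
[... 385 characters left out ...]
90.2] size [ 40.  172.3] long axis deg 138 cent [ 534.1 -287.3]
scene pad [256. 279.] [ 0.4406 -0.2866] inl 0.46
scene pad [309. 248.] [ 0.5378 -0.1602] inl 0.26
scene pad [320. 193.] [0.4423 0.1054] inl 0.51
scene shell [254. 271.] rect [ 445.3 -290.2] size [67.5 80.9] long axis deg 137 cent [ 444.5 -291. ]
scene shell [382. 269.] rect [773.6 -82.1] size [35.  97.4] long axis deg 171 cent [773.6 -82.3]
scene shell [312. 238.] rect [528.4 -92.9] size [91.1 54. ] long axis deg 19 cent [530.6 -91.8]
scene shell [363. 160.] rect [502.3 317.9] size [ 60.6 118.3] long axis deg 112 cent [503.6 314.9]
scene shell [243. 185.] rect [197.8  -7.9] size [181.4 462.1] long axis deg 139 cent [215.7 -25.1]
```

Oyster is at about (0.504,0.312), roughly 2 mm off tray A's middle. Regripping the scallop.

```bash
python3 -m handwheel '-0.1 -1.4 0 0 0 0.6 -1; -0.1 -1.4 -2 0 0 0.6 -1; -0.1 -1.4 -4 0 0 0.6 -1; -0.1 -1.4 -4.8 0 0 0.6 -1; -0.1 -1.4 -5.2 0 0 0.6 -1; -0.1 -1.4 -5.2 0 0 0.6 -1'
python3 -m handwheel '0 0 0 0 0 0 1; 0 0 0 0 0 0 1; 0 0 0 0 0 0 1; 0 0 0 0 0 0 1; 0 0 0 0 0 0 1; 0 0 0 0 0 0 1'
python3 -m handwheel '0 0 0.5 0 0 0 1; 0 0 1.5 0 0 0 1; 0 0 3 0 0 0 1; 0 0 5 0 0 0 1; 0 0 7 0 0 0 1; 0 1 7 0 0 0 1; 0 4 7 0 0 0 1; 0 8 7 0 0 0 1'
python3 -m handwheel '0 4 0 0 0 0 1; 0 8 0 0 0 0 1; 0 12 0 0 0 0 1; 0 16 0 0 0 0 1; 0 20 0 0 0 0 1; 0 24 0 0 0 0 1; 0 28 0 0 0 0 1; -0.2 31 0 0 0 0 1'
python3 -m handwheel '0 0.5 0 0 0 0 1; 0 0.5 -3 0 0 0 1; 0 0.5 -4 0 0 0 1; 0 0.5 -4 0 0 0 1'
python3 - <<'E'
from h import *
goto(.4435,.103,.03)
i=arm.read_camera("scene")[110:270,250:450];cv2.imwrite("pics/l5.png",cv2.resize(i,None,fx=3,fy=3,interpolation=cv2.INTER_CUBIC))
E
```

```text
time_s: 21.6
eef_pos: [0.4469, -0.2922, 0.0298]
tool_rot: [-0.606, 0.606, 0.364, -0.364]
contact_force: [-0.3, -1.0, 0.3]
grip_width: 0.0851
time_s: 22.2
eef_pos: [0.4471, -0.2926, 0.0307]
tool_rot: [-0.606, 0.607, 0.364, -0.363]
contact_force: [-0.1, 0.5, 5.9]
grip_width: 0.0619
time_s: 23.0
eef_pos: [0.4463, -0.2117, 0.099]
tool_rot: [-0.607, 0.607, 0.363, -0.363]
contact_force: [-0.0, 0.6, -0.7]
grip_width: 0.0619
time_s: 23.8
eef_pos: [0.4435, 0.1002, 0.0989]
tool_rot: [0.606, -0.606, -0.364, 0.364]
contact_force: [1.7, -0.1, -0.3]
grip_width: 0.0616
time_s: 24.2
eef_pos: [0.4427, 0.1021, 0.0578]
tool_rot: [0.607, -0.606, -0.362, 0.365]
contact_force: [-0.7, -0.1, -1.0]
grip_width: 0.0619
shift cm [ 0.08  0.09 -2.78] rotvec deg [ 0.06 -0.28  0.  ] yaw 61.9 approach [-0.0049 -0.001  -1.    ] j [ 0.2   0.37  2.09 -0.    0.69 -0.88] F [-0.7 -0.1 -1. ] w 0.0619 t 24.2
```

View pics/l5.png

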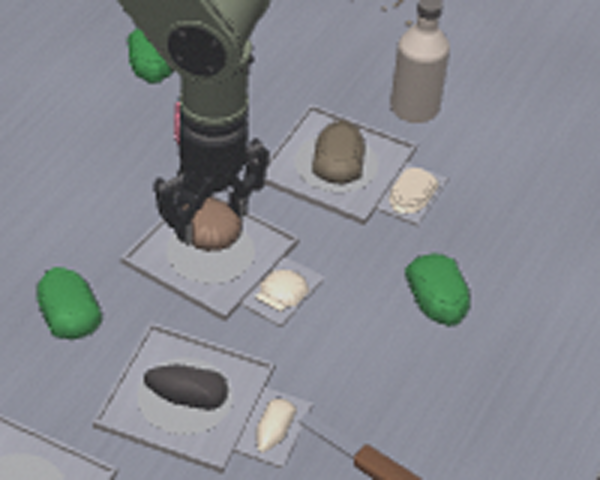

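The scallop is held over tray B (crop pixel (215,225)). The oyster and mussel look flat in their own trays. Setting the scallop down and retreating.

```bash
python3 -m handwheel '0.1 0.1 -1 0 0 0 1; 0.1 0.1 -1.8 0 0 0 1; 0.1 0.1 -2.3 0 0 0 1; 0.1 0.1 -2.6 0 0 0 1; 0.1 0.1 -2.8 0 0 0 1; 0.1 0.1 -2.9 0 0 0 1; 0.1 0.1 -2.9 0 0 0 1'
python3 -m handwheel '0 0 0 0 0 0 0.4; 0 0 0 0 0 0 -0.5; 0 0 0 0 0 0 -1; 0 0 0 0 0 0 -1; 0 0 0 0 0 0 -1'
python3 -m handwheel '0 0 2 0 0 0 -1; 0 0 5 0 0 0 -1; 0 0 9 0 0 0 -1; 0 0 13 0 0 0 -1; 0 -4 17 0 0 0 -1; 0 -9 17 0 0 0 -1; -1 -14 17 0 0 0 -1; -3 -19 17 0 0 0 -1'
python3 -m handwheel '0 -4 0 0 0 0 -1; 0 -9 0 0 0 0 -1; 0 -14 0 0 0 0 -1; 0 -18 0 0 0 0 -1; 0 -18 0 0 0 0 -1; 0 -18 0 0 0 0 -1'
python3 - <<'E'
from h import *
goto(.4435,.103,.03)
look()
i=arm.read_camera("top")[140:250,190:470];cv2.imwrite("pics/l6.png",cv2.resize(i,None,fx=2.8,fy=2.8,interpolation=cv2.INTER_CUBIC))
cv2.imwrite("pics/l7.png",cv2.resize(arm.read_camera("scene")[110:360,200:450],None,fx=2.4,fy=2.4,interpolation=cv2.INTER_CUBIC))
E
```

```text
time_s: 24.95
eef_pos: [0.4454, 0.1037, 0.0307]
tool_rot: [-0.606, 0.606, 0.364, -0.364]
contact_force: [-0.3, 0.3, 3.2]
grip_width: 0.0615
time_s: 25.45
eef_pos: [0.4456, 0.1038, 0.0303]
tool_rot: [0.606, -0.606, -0.364, 0.364]
contact_force: [-0.0, 0.3, 0.6]
grip_width: 0.0855
time_s: 26.25
eef_pos: [0.4194, -0.0792, 0.201]
tool_rot: [-0.605, 0.607, 0.365, -0.363]
contact_force: [1.2, -0.5, -0.4]
grip_width: 0.0856
time_s: 26.85
eef_pos: [0.4184, -0.2576, 0.1999]
tool_rot: [0.607, -0.606, -0.363, 0.363]
contact_force: [0.4, -0.4, -0.3]
grip_width: 0.0855
shift cm [  2.51  36.06 -16.99] rotvec deg [-0.07 -0.05 -0.  ] yaw 61.8 approach [-8.0e-04  1.3e-03 -1.0e+00] j [-0.58  0.23  1.83  0.    1.08 -1.65] F [ 0.4 -0.4 -0.3] w 0.0855 t 26.9
top pad [227. 207.] [0.5078 0.3133] inl 0.45
top pad [297. 215.] [0.4452 0.1077] inl 0.47
top pad [340. 191.] [ 0.5293 -0.0982] inl 0.60
top pad [358. 185.] [ 0.5281 -0.0897] inl 0.40
top shell [404. 231.] rect [ 370.1 -273.6] size [172.8  80.3] long axis deg 88 cent [ 376.3 -262.4]
top shell [287. 212.] rect [445.2 104.9] size [65.3 76.8] long axis 
[... 349 characters left out ...]
 [530.  -94.3] size [91.4 42.7] long axis deg 19 cent [532.3 -93.4]
scene pad [255. 275.] [ 0.4457 -0.2914] inl 0.73
scene pad [309. 248.] [ 0.5387 -0.1601] inl 0.26
scene pad [318. 198.] [0.4395 0.1137] inl 0.33
scene shell [382. 269.] rect [773.6 -82.1] size [35.  97.4] long axis deg 171 cent [773.7 -82.3]
scene shell [312. 238.] rect [528.4 -92.9] size [91.1 54. ] long axis deg 19 cent [530.6 -91.7]
scene shell [320. 190.] rect [445.6 104.8] size [67.9 79.1] long axis deg 152 cent [444.9 105. ]
scene shell [363. 160.] rect [502.3 317.9] size [ 60.6 118.3] long axis deg 112 cent [503.5 314.9]
scene shell [240. 169.] rect [139.2  38.5] size [184.1 263.9] long axis deg 125 cent [124.8  60. ]
```

View pics/l6.png

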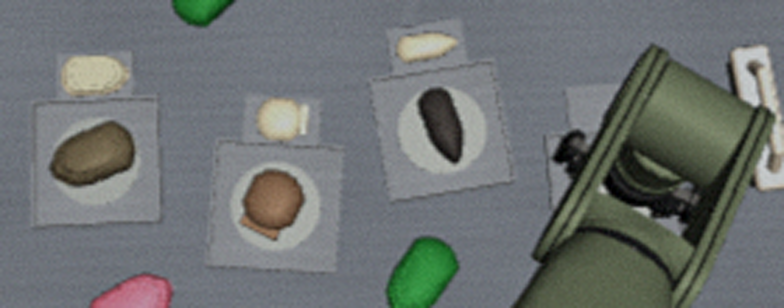

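View pics/l7.png

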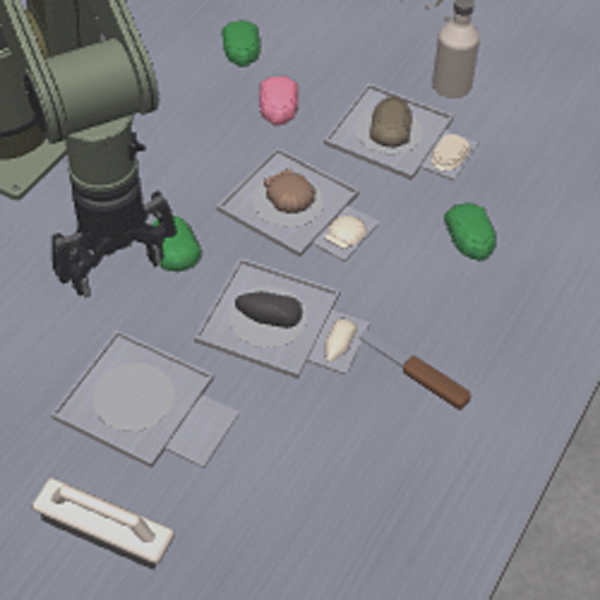

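Each shell lies flat and centred in its own tray. The spare is empty, the arm is clear, and the brush, knife and bottle haven't moved. Handing in.

```bash
python3 -c "
from rig import arm
print(arm.hand_in())"
```

```text
the job is handed in; nothing more can be done
None
```

The oyster, scallop and mussel are each in the tray carrying their own half-shell, and the job is handed in at about 27 s of the 93 s. No verdict was reported. I parked the scallop in the spare tray, moved the mussel and then the oyster to their own trays, and finished with the scallop.

**Last checks:** in both final views all three shells look flat, and the spare tray is empty. By the top camera, offsets from the tray middles were:

| Shell | Offset (limit 15 mm) |
|---|---|
| Oyster | about 3 mm |
| Scallop | about 3 mm |
| Mussel | about 2 mm |

- **Disagreement between views:** the scene camera puts the oyster about 7 mm off. Its outline there is too long (118 mm against 100 mm), so I trusted the top view. Either figure is within the limit.
- **Other objects:** by eye, the brush, knife, bottle and the green and pink look-alikes had not moved. Only the knife was measured, by the scene camera, and it had moved less than 1 mm.
- **Forces:** the largest reading was about 6.5 N, when the jaws closed on the mussel. It was probably the fingertips brushing the tray floor.
- **Not checked:** the speed of each shell as it was set down; each was released about 1 mm or less above the tray floor.

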